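# Find the new balance point of the terminal driver on its hanger

### The arm

A 6-joint arm with a two-finger parallel gripper is mounted at the origin on the work surface. World frame = base frame: x ahead of the robot, y to its left, z up, the work surface at z = 0. Lengths are in m, angles in rad, forces in N, time in s.
With the tool pointing down it reaches from about 0.35 to 0.975 m from the base axis. Payload 17.4 kg.
Tool frame: the origin (TCP) lies midway between the tips of the shut fingers; the grasp point (between the pads) lies 19 mm behind it; z points along the fingers, y is the line along which they close (so a half turn about z gives the same grasp; the last joint's range is limited). The gripper opens to 85 mm and grips with 20 to 120 N. Pads are 22 mm wide; open, the fingers measure 114 mm over their backs; the gripper's body (76 mm by 85 mm) begins 54 mm behind the grasp point. The pads swing forward as they close: fully open they stand 13 mm farther back than shut.
Start: joints at [1.148, 0.116, 1.442, -0, 1.584, -0.038], TCP at [0.253, 0.626, 0.231] pointing down, gripper open.
Joint ranges: [-2.83, 2.83], [-0.83, 2.19], [0.07, 2.5], [-1.14, 4.28], [0.01, 3], [-2.97, 2.97]. Speed limits (rad/s): [1.89, 1.89, 2.22, 3.14, 3.14, 3.14].

### API

Orientations are given as a 3x3 rotation matrix whose columns are the frame's x, y, z axes.
In Python, from rig import sensors, imaging, r, nets gives the robot as it stands.
- The arm moves only by the tool servo_tool, never from a script. Its argument "deltas" is one flat list of numbers, 6 for each row, row after row: the shift along the tool's x, y, z in m, then the turn, a rotation vector about the tool's x, y, z in degrees. In form: [tx, ty, tz, wx, wy, wz, tx, ty, tz, wx, wy, wz, ...]. A call has 1 to 20 rows; each row is the pose to reach, as a shift and turn from the pose commanded when the call began, along the tool's axes at that moment; what a row does not reach only later rows make up. A row lasts 1/12 s, in which the tool goes at most 41.7 mm and 7.16 degrees, less where a joint would pass 70% of its speed; a pose out of reach is approached as far as the arm can. A call with a gripper value outside its range is refused whole. "gripper" is the closure, from -1 (fully open) to 1 (shut), set as the call begins (left out, the last holds). The fingers move at their own pace and stop on an object; "newtons" is the grip in N (left out, the last holds). Time passes only in rows, so rows that repeat a pose let the fingers close. It gives the time, the measured TCP pose, the force, the opening and the grip force at its end, in the units of the state.
- sensors.sense(): the state, without advancing time (a new reading comes with each control period).
- imaging.capture(name): name is "side" or "top"; returns the picture (480x640x3 uint8, red, green, blue); there is no depth.
- imaging.camera_model(name): a dict with "vfov" (degrees; the focal length in pixels is half the picture's height over the tangent of half this angle, whatever the lens; pixels are square), "cx", "cy" (the principal point, pixels), "R" (3x3) and "t" (3): a world point X has camera coordinates R X + t. Camera axes: x right, y down, z forward; pixel columns grow to the right and rows downward; lengths in m; the calibration is good to about 2 mm. A picture is of the moment at which its call begins. camera_model takes no time and is no camera call.
- r.finish_job(): hands the job in; it is judged then, once.
Trained networks look in the newest picture that a camera, given by its name, has taken for a name from the list of things; names that differ only in an ending like _2 or _b are one class to them, and where a whole thing is asked for, a point or a joint stands for the part that bears it (a point fixed in the world has none). Each returns a list of dicts, best first, with "confidence" (0 to 1); they miss things now and then, are a little off and sometimes report something else, mostly with a low value. They report only what shows in the picture. A call takes as long as a camera call. They do not tell look-alikes from the thing itself.
- nets.search_frame(camera, query): "at" ([column, row] in pixels, amid what is visible of it).
- nets.masks_of(camera, query): "region" (480x640 bool, what is visible of it) and "at" ([column, row] in pixels, amid what is visible of it).
- nets.mark_of(camera, query): "at" ([column, row] in pixels: a listed point, or the origin of a listed thing).
The state is a dict: "time": time; "qpos": joint angles; "qd": joint speeds; "effort": joint torques, N m; "eef_pos": TCP position; "tcp_rot": TCP orientation; "force": force on the tool from outside, world axes, zero at the start; "moment": the same for the moment, N m; "finger_gap": opening from 0.0 (shut) to 1.0 (fully open); "grip_force": force on a finger pad.
Only numpy, scipy, OpenCV 4.12 (cv2) and the standard library are available. Lean on these libraries where they do the work, as an engineer would, in place of code of your own. Each camera call takes 0.05 s, during which the arm holds its last target. There are 200 camera calls.

### The job

The driver has been given another screwing head, so its old hanging point no longer balances it. Hang it on the hook by the yellow mark of its bail, let go and see how it tips; then take it again and hang it from another point of the bail, trying as often as you need, until it hangs from the hook still and level with nothing holding it. Do not let it fall over, and leave the other things on the bench where they are.

Things in the scene. Friction and masses are not known exactly. Their poses are not given: they have to be found in the camera images.
- driver: cordless in-line screwdriver, 208 mm long: blue round housing 39 mm across, two square black rubber bumpers (46 mm) on which it stands, steel head at the nose, wire bail on top. Origin: middle of the underside, below the yellow mark; x towards the nose, z up. Rear end at x = -96 mm; housing axis at z = 23, its top at 43 mm. 0.44 to 0.61 kg. It starts standing on the bench, bail up
- bail_mark (a point): middle of the yellow mark, a painted band 16 mm wide round the middle of the bail, on the bail's axis; axes as the driver's. The bail is a straight steel bar 8 mm thick along x, axis at driver z = 95 mm, from x = -80 to +80 mm; at each end a leg slopes inwards down to a bumper (at x = -66 and +40 mm). The window between bail and housing is 48 mm high, open from side to side
- nose_tip (a point): tip of the bit, x = 112, z = 23 mm on the driver. The weight of the head is unknown, so the balance point lies on the nose side of the mark, up to 35 mm off. The centre of mass is 69 mm below the bail's axis: let go, the driver tips, heavy end low, by about atan(distance from hook to balance point / 77 mm). It swings a second or two and hardly slips on the hook
- hanger: tool hanger screwed to the bench: grey foot 85 x 110 x 12 mm, steel post 22 mm thick with a black block (30 mm) at its head, red rubber-covered hook pointing along the hanger's -x, roughly towards the robot. Origin: on the bench straight below the hook's seat; z up; the post stands at x = +72 mm, y = 0, its head ends at z = 215 mm
- hook_seat (a point): where the axis of a seated bail lies, 199 mm above the bench; axes as the hanger's. The hook is a round bar 10 mm thick in the plane y = 0 that runs from the post at z = 202 mm, dips to a V-shaped seat and rises to its free tip. It goes through the window under the bail, with the bail lying along the hanger's y, nose to either side; a hand on the bail beside it keeps some 35 to 45 mm away
- hook_tip (a point): top of the hook's free tip, 21 mm out from the seat (hanger -x) and 12 mm above it. The driver is brought in from this end, moving along the hanger's +x with the bail's axis at least 17 mm and at most 32 mm above the seat, then lowered into the seat; it comes off the same way back
- module: bystander: black power module, box 75 x 150 x 85 mm with terminal screws on its -x face, about 1.1 kg; origin at the centre of its underside
- spray: bystander: white bottle with green cap, 52 mm across, 170 mm tall; origin at the centre of its underside
- tub: bystander: yellow tub of terminal screws, 100 x 130 x 45 mm; origin at the centre of its underside
Things that resemble listed ones, but are neither listed nor needed, are in the scene too. Several things look just like the hanger: the one meant starts farthest from the robot's base.

How it is judged:
On the way:
1. the driver hangs free of the fingers from the hook at the yellow mark (hook within 14 mm of the middle of the mark) (contact force between driver and hanger above 2 N and contact force between the fingers and driver below 0.1 N and height (world z) of driver above 0.05 m and z of hook_seat in the frame of driver between 0.08 and 0.11 m and y of hook_seat in the frame of driver between -0.015 and 0.015 m and x of hook_seat in the frame of driver between -0.014 and 0.014 m), for 0.3 s.
At the end, for the whole second after the job is handed in: the driver hangs by its bail from the hook, clear of the bench and held by nothing else, its length level within 4 degrees, at rest; module, bottle and tub are within 15 mm of where they stood (contact force between driver and hanger above 2 N and contact force between the fingers and driver below 0.1 N and height (world z) of driver above 0.05 m and z of hook_seat in the frame of driver between 0.08 and 0.11 m and y of hook_seat in the frame of driver between -0.015 and 0.015 m and angle between driver's own x axis and vertical between 1.501 and 1.641 rad and linear speed of driver below 0.03 m/s and angular speed of driver below 0.3 rad/s and distance of each of module, spray, tub from where it was at the start of the episode below 0.015 m); the robot touches nothing.
It fails at once if the driver falls or rolls over (its upright axis more than 69 degrees from vertical) (angle between driver's own z axis and vertical above 1.2 rad).
It fails at once if a bystander is shifted by more than 15 mm (distance of any of module, spray, tub from where it was at the start of the episode above 0.015 m).
It also fails if it takes over 72 s, if anything falls off the work surface, if the arm or the gripper's body presses on something with over 40 N, if the wrist force passes 120 N, or if a joint passes its speed limit or range.

## Working session

There is one attempt and no reset: what is moved stays moved. The work goes in short steps, Python scripts to look and compute and a tool call to move; the robot and the scene stay as the last step left them, time stands still between calls to the robot, and variables do not carry over. Pictures are saved under pics/ and viewed, at most 10 in all, crops included, and the job is handed in when it is done.

Besides the shell and the picture viewer there is one more tool, called after ">>>" by a JSON object that holds its "method" and its "body", one argument or row to a line. servo_tool: Moves the arm, as the interface text tells. Its arguments: {"type":"object","properties":{"deltas":{"type":"array","items":{"type":"number"}},"gripper":{"type":"number"},"newtons":{"type":"number"}},"required":["deltas"]}

```bash
mkdir -p pics; ls
cat > h.py <<'E'
import numpy as np,cv2
from rig import sensors,imaging,r,nets
def ray(cam,p):
    m=imaging.camera_model(cam);f=240/np.tan(np.radians(m['vfov'])/2)
    R=np.array(m['R']);t=np.array(m['t'])
    d=R.T@np.array([(p[0]-m['cx'])/f,(p[1]-m['cy'])/f,1.]);return -R.T@t,d/np.linalg.norm(d)
def atz(cam,p,z):
    o,d=ray(cam,p);return o+d*(z-o[2])/d[2]
def proj(cam,X):
    m=imaging.camera_model(cam);f=240/np.tan(np.radians(m['vfov'])/2)
    c=np.array(m['R'])@np.array(X)+np.array(m['t']);return np.array([m['cx']+f*c[0]/c[2],m['cy']+f*c[1]/c[2]])
def tri(p,q):
    o,d=ray('side',p);a,b=ray('top',q)
    s=np.linalg.lstsq(np.c_[d,-b],a-o,rcond=None)[0];P=o+d*s[0];Q=a+b*s[1]
    return (P+Q)/2,np.linalg.norm(P-Q)
def save(cam,n):
    im=imaging.capture(cam);cv2.imwrite(f'pics/{n}.png',im[:,:,::-1]);return im
E
python3 - <<'E'
from h import *
np.set_printoptions(precision=3,suppress=True)
a=save('side','s0');b=save('top','t0')
for c in('side','top'):
    m=imaging.camera_model(c);print(c,m['vfov'],ray(c,(320,240)))
    for q in('bail_mark','nose_tip','driver','hook_seat','hook_tip','hanger','module','spray','tub'):
        print(c,q,[(np.round(x['at']),round(x['confidence'],2)) for x in nets.mark_of(c,q)])
E
```

```text
pics
side 47.27515711282238 (array([0.08 , 1.204, 1.272]), array([ 0.199, -0.725, -0.659]))
side bail_mark [(array([269., 289.]), 0.72)]
side nose_tip [(array([302., 245.]), 0.19)]
side driver [(array([272., 312.]), 0.86)]
side hook_seat [(array([417., 195.]), 0.79), (array([299., 196.]), 0.56), (array([303., 242.]), 0.5)]
side hook_tip [(array([310., 198.]), 0.77)]
side hanger [(array([303., 245.]), 0.96)]
side module [(array([222., 257.]), 0.76)]
side spray [(array([219., 394.]), 0.77)]
side tub [(array([333., 194.]), 0.82)]
top 51.2497006041187 (array([ 0.273, -0.025,  1.398]), array([ 0.169,  0.021, -0.985]))
top bail_mark [(array([257., 234.]), 0.55)]
top nose_tip [(array([254., 278.]), 0.91)]
top driver [(array([264., 237.]), 0.9)]
top hook_seat [(array([443., 377.]), 0.68), (array([380., 226.]), 0.6)]
top hook_tip [(array([382., 232.]), 0.94), (array([444., 382.]), 0.92)]
top hanger [(array([379., 239.]), 0.96), (array([427., 366.]), 0.82)]
top module [(array([323., 156.]), 0.85)]
top spray [(array([156., 233.]), 0.89)]
top tub [(array([265., 236.]), 0.46)]
```

View pics/s0.png

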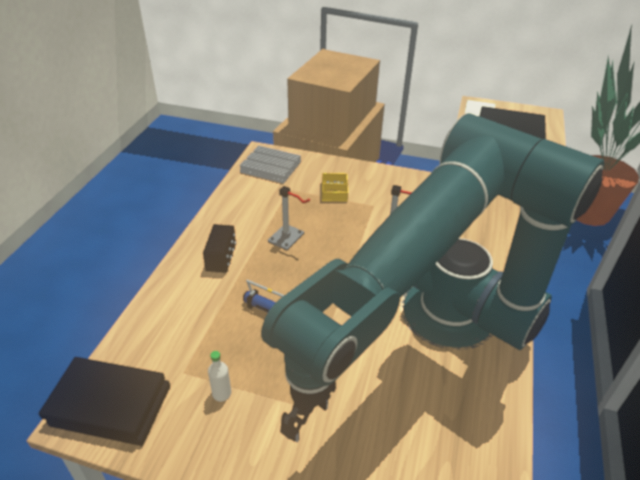

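View pics/t0.png

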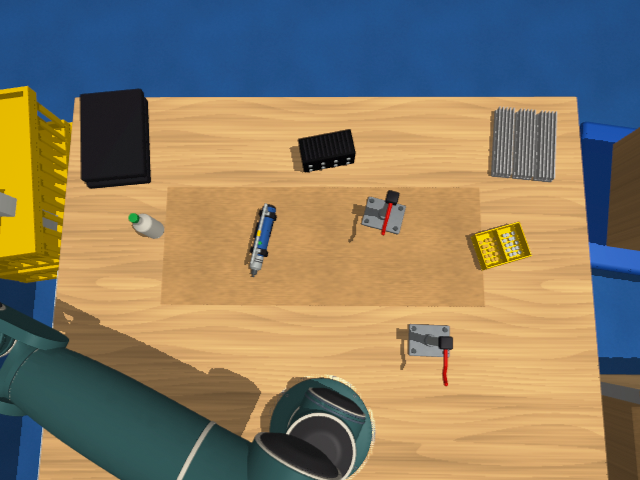

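Side: the driver's bail is at about (265,289) and the far hanger has post head (285,191), hook tip (308,200). Top: the driver spans (270,207)–(254,275) with its nose toward the robot. The far hanger's head is at (392,197) and its hook runs down to (384,233).

Run:
```python
from h import *
t=cv2.imread('pics/t0.png')
a=cv2.resize(t[195:285,230:300],None,fx=5.5,fy=5.5,interpolation=cv2.INTER_CUBIC)
b=cv2.resize(t[180:270,345:415],None,fx=5.5,fy=5.5,interpolation=cv2.INTER_CUBIC)
cv2.imwrite('pics/c0.png',np.hstack([a,b]))
```

```text
(no output)
```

View pics/c0.png

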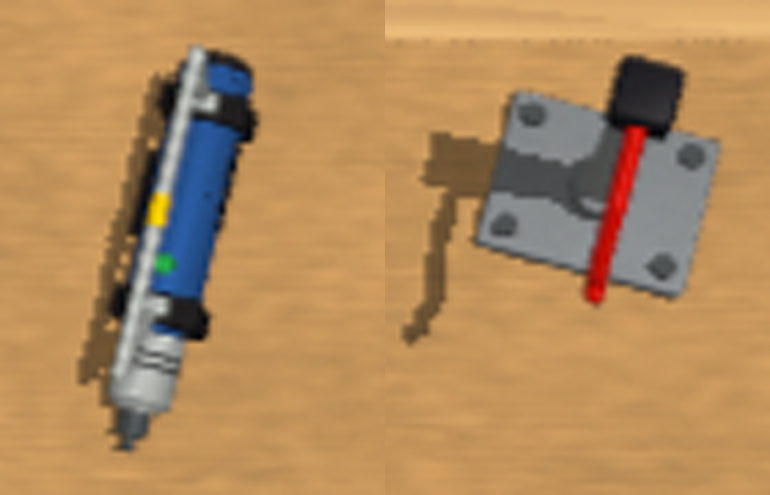

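Crop: the bail runs from (265.8,203.7) to (251.8,263.2) with the yellow mark at (258.7,233.2). The hook tip is at (383,233.6) and the top of the head block at (393.2,197.3).

Run:
```python
from h import *
np.set_printoptions(precision=4,suppress=True)
e1=atz('top',(265.8,203.7),.099);e2=atz('top',(251.8,263.2),.099);m=atz('top',(258.7,233.2),.099)
print(e1,e2,np.linalg.norm(e1-e2),(e1+e2)/2,m,np.degrees(np.arctan2(*(e2-e1)[1::-1])))
hd=atz('top',(393.2,197.3),.215);tp=atz('top',(383.3,232.3),.211)
print(hd,tp,np.linalg.norm((hd-tp)[:2]))
u=(hd-tp)[:2];u/=np.linalg.norm(u);print('yaw',np.degrees(np.arctan2(u[1],u[0])))
s=tp[:2]+.021*u; s2=hd[:2]-.072*u; print('seat',s,s2,proj('side',[*s,.199]),proj('top',[*s,.199]))
print(tri((308,200),(383.3,232.3)),tri((285,189),(393.2,197.3)))
print(sensors.sense()['eef_pos'],sensors.sense()['tcp_rot'],sensors.sense()['time'])
for c,q in(('top','module'),('top','spray'),('side','tub')):print(q,[atz(c,x['at'],0) for x in nets.mark_of(c,q)][:1])
```

```text
[0.593  0.1483 0.099 ] [0.4326 0.1809 0.099 ] 0.1636126217563409 [0.5128 0.1646 0.099 ] [0.5127 0.165  0.099 ] 168.50890027521868
[ 0.5813 -0.1767  0.215 ] [ 0.4956 -0.1521  0.211 ] 0.08925105868171859
yaw -16.028163953452538
seat [ 0.5157 -0.1579] [ 0.5121 -0.1569] [302.5367 197.772 ] [385.0609 225.078 ]
(array([ 0.497 , -0.1537,  0.1976]), np.float64(0.002228513586332051)) (array([ 0.5834, -0.178 ,  0.2053]), np.float64(0.0009193780146563518))
[0.2534 0.6256 0.2313] [[-0.9269  0.3753  0.    ]
 [ 0.3753  0.9269 -0.    ]
 [-0.     -0.     -1.    ]] 1.0
module [array([ 0.7624, -0.0033,  0.    ])]
spray [array([0.5305, 0.4756, 0.    ])]
tub [array([ 0.4902, -0.4718,  0.    ])]
```

>>> {"method": "servo_tool", "body": {
  "deltas": [-0.372, -0.337, 0.05, 0, 0, -10.5, -0.372, -0.337, 0.05, 0, 0, -10.5, -0.372, -0.337, 0.05, 0, 0, -10.5, -0.372, -0.337, 0.05, 0, 0, -10.5, -0.372, -0.337, 0.05, 0, 0, -10.5, -0.372, -0.337, 0.05, 0, 0, -10.5, -0.372, -0.337, 0.05, 0, 0, -10.5, -0.372, -0.337, 0.05, 0, 0, -10.5, -0.372, -0.337, 0.05, 0, 0, -10.5, -0.372, -0.337, 0.05, 0, 0, -10.5, -0.372, -0.337, 0.05, 0, 0, -10.5, -0.372, -0.337, 0.05, 0, 0, -10.5, -0.372, -0.337, 0.05, 0, 0, -10.5, -0.372, -0.337, 0.05, 0, 0, -10.5, -0.372, -0.337, 0.05, 0, 0, -10.5, -0.372, -0.337, 0.05, 0, 0, -10.5],
  "gripper": -1,
  "newtons": 110
}}

```text
time: 2.48
eef_pos: [0.4714, 0.1746, 0.1815]
tcp_rot: [[-0.98, 0.199, 0.0], [0.199, 0.98, 0.0], [-0.0, 0.0, -1.0]]
force: [0.3, 0.4, 1.3]
finger_gap: 1.004
grip_force: 0.0
```

Run:
```python
from h import *
a=save('side','s1')
c=cv2.resize(a[170:350,170:410],None,fx=3.2,fy=3.2,interpolation=cv2.INTER_CUBIC);cv2.imwrite('pics/s1c.png',c[:,:,::-1])
for X in([.5128,.1648,.095],[.4716,.1732,.095],[.4714,.1746,.1815]):print(proj('side',X),(proj('side',X)-[170,170])*3.2)
```

```text
[270.15571096 288.8227334 ] [320.49827508 380.23274687]
[282.38406877 293.93099937] [359.62902006 396.579198  ]
[281.5461552  273.21617396] [356.94769664 330.29175667]
```

View pics/s1c.png

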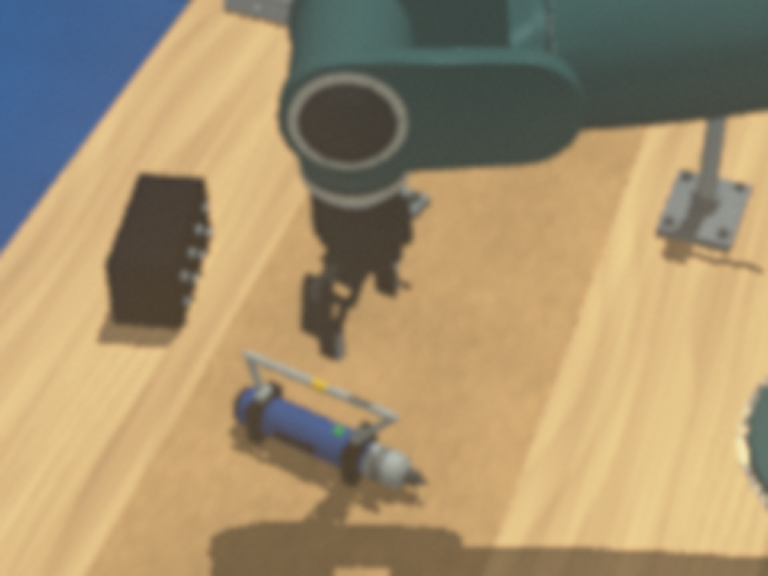

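The yellow mark is at about (319,383) in the crop and was predicted at (320,380), so the estimate holds. I'll descend and grip.

>>> {"method": "servo_tool", "body": {
  "deltas": [0, 0, 0.035, 0, 0, 0, 0, 0, 0.07, 0, 0, 0, 0, 0, 0.1035, 0, 0, 0, 0, 0, 0.1035, 0, 0, 0, 0, 0, 0.1035, 0, 0, 0]
}}

```text
time: 2.95
eef_pos: [0.4708, 0.1744, 0.0774]
tcp_rot: [[-0.98, 0.199, -0.002], [0.199, 0.98, -0.001], [0.002, -0.001, -1.0]]
force: [0.6, 0.2, -0.0]
finger_gap: 1.002
grip_force: 0.0
```

>>> {"method": "servo_tool", "body": {
  "deltas": [0, 0, 0, 0, 0, 0, 0, 0, 0, 0, 0, 0, 0, 0, 0, 0, 0, 0, 0, 0, 0, 0, 0, 0, 0, 0, 0, 0, 0, 0, 0, 0, 0, 0, 0, 0, 0, 0, 0, 0, 0, 0, 0, 0, 0, 0, 0, 0, 0, 0, 0, 0, 0, 0],
  "gripper": 1,
  "newtons": 110
}}

```text
time: 3.7
eef_pos: [0.4719, 0.1738, 0.0784]
tcp_rot: [[-0.98, 0.2, 0.001], [0.2, 0.98, 0.001], [-0.0, 0.001, -1.0]]
force: [-2.5, 2.4, 5.3]
finger_gap: 0.047
grip_force: 107.9
```

>>> {"method": "servo_tool", "body": {
  "deltas": [0, 0, -0.02, 0, 0, 0, 0, 0, -0.05, 0, 0, 0, 0, 0, -0.08, 0, 0, 7, 0, 0, -0.11, 0, 0, 14, 0.001, -0.01, -0.13, 0, 0, 21, 0.002, -0.02, -0.13, 0, 0, 28, 0.003, -0.03, -0.13, 0, 0, 35, 0.004, -0.04, -0.13, 0, 0, 42, 0.005, -0.05, -0.13, 0, 0, 49, 0.006, -0.06, -0.13, 0, 0, 56, 0.007, -0.07, -0.13, 0, 0, 63, 0.008, -0.08, -0.13, 0, 0, 70, 0.009, -0.09, -0.13, 0, 0, 77, 0.009, -0.1, -0.13, 0, 0, 84, 0.009, -0.104, -0.13, 0, 0, 90, 0.009, -0.104, -0.13, 0, 0, 93.5, 0.009, -0.104, -0.13, 0, 0, 93.5, 0.009, -0.104, -0.13, 0, 0, 93.5]
}}

```text
time: 5.2
eef_pos: [0.4419, 0.0735, 0.2073]
tcp_rot: [[0.258, 0.966, -0.001], [0.966, -0.258, -0.0], [-0.0, -0.001, -1.0]]
force: [-0.2, 0.4, -4.9]
finger_gap: 0.047
grip_force: 108.3
```

Run:
```python
from h import *
b=save('top','t2');a=save('side','s2')
s=sensors.sense();print(s['eef_pos'],s['tcp_rot'],s['force'],s['moment'],s['grip_force'],s['time'])
for c in('side','top'):
    for q in('bail_mark','nose_tip','hook_tip','hook_seat'):print(c,q,[(np.round(x['at'],1),round(x['confidence'],2)) for x in nets.mark_of(c,q)])
k=cv2.resize(b[170:290,270:430],None,fx=3.5,fy=3.5,interpolation=cv2.INTER_CUBIC)
l=cv2.resize(a[180:300,220:280+40],None,fx=2.2,fy=3.5,interpolation=cv2.INTER_CUBIC) if 0 else cv2.resize(a[160:320,230:340],None,fx=2.1,fy=2.625,interpolation=cv2.INTER_CUBIC)
cv2.imwrite('pics/c2.png',np.hstack([k,l])[:,:,::-1])
```

```text
[0.44194957 0.07365207 0.20749272] [[ 2.57239044e-01  9.66347650e-01 -5.41722885e-04]
 [ 9.66347780e-01 -2.57239117e-01 -6.95314183e-05]
 [-2.06543840e-04 -5.05606512e-04 -9.99999851e-01]] [-0.01901021  0.19628547 -4.2151326 ] [ 0.12061406 -0.02284361 -0.00370923] 108.3412492275238 5.3
side bail_mark [(array([309.3, 235.7]), 0.77)]
side nose_tip [(array([289.4, 277.1]), 0.77)]
side hook_tip []
side hook_seat []
top bail_mark [(array([306.5, 261.8]), 0.97), (array([383.5, 233.4]), 0.49)]
top nose_tip []
top hook_tip [(array([384.9, 233.2]), 0.96), (array([446.3, 383.2]), 0.7)]
top hook_seat [(array([441.6, 380.6]), 0.87), (array([380.9, 226.5]), 0.67)]
```

View pics/c2.png

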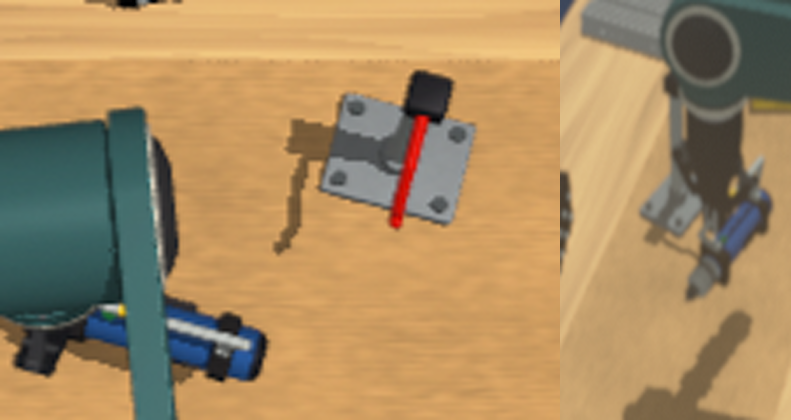

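The driver is held level with its tail toward the hanger side. In the crop, the bail runs (120,310)–(250,345) and the hook tip is at (396,225).

>>> {"method": "servo_tool", "body": {
  "deltas": [-0.015, 0.005, 0, 0, 0, 0, -0.045, 0.015, 0, 0, 0, 0, -0.08, 0.028, 0, 0, 0, 0, -0.115, 0.042, 0, 0, 0, 0, -0.145, 0.054, 0, 0, 0, 0, -0.162, 0.059, 0, 0, 0, 0, -0.162, 0.059, 0, 0, 0, 0, -0.162, 0.059, 0, 0, 0, 0]
}}

```text
time: 6.37
eef_pos: [0.4569, -0.0989, 0.2077]
tcp_rot: [[0.261, 0.965, -0.0], [0.965, -0.261, 0.0], [0.0, -0.0, -1.0]]
force: [-0.0, 0.8, -5.3]
finger_gap: 0.051
grip_force: 108.3
```

Run:
```python
from h import *
np.set_printoptions(precision=4,suppress=True)
P,e=tri((309.3,235.7),(306.5,261.8));print('prev',P,e)
b=save('top','t3');a=save('side','s3')
s=sensors.sense();T=np.array(s['eef_pos']);R=np.array(s['tcp_rot']);print(T,s['force'],s['moment'],s['time'])
pr=T+R@[-.042,0,-.0166];print('pred',pr,proj('side',pr),proj('top',pr))
for c in('side','top'):
    for q in('bail_mark','nose_tip','hook_tip'):print(c,q,[(np.round(x['at'],1),round(x['confidence'],2)) for x in nets.mark_of(c,q)])
print('tip/seat',[proj(c,X) for c in('side','top') for X in([.494,-.1516,.211],[.514,-.157,.199])])
k=cv2.resize(b[180:270,320:420],None,fx=4,fy=4,interpolation=cv2.INTER_CUBIC)
l=cv2.resize(a[160:250,260:360],None,fx=4,fy=4,interpolation=cv2.INTER_CUBIC)
cv2.imwrite('pics/c3.png',np.hstack([k,l])[:,:,::-1])
```

```text
prev [0.428  0.0329 0.2148] 0.011111413613607532
[ 0.4569 -0.0977  0.2078] [-0.4617 -0.7546 -4.4857] [ 0.1269 -0.0648 -0.0135] 6.4667
pred [ 0.446  -0.1383  0.2244] [321.6174 198.9324] [378.3175 251.8122]
side bail_mark [(array([324.1, 199.9]), 0.92)]
side nose_tip [(array([300.9, 238.3]), 0.76)]
side hook_tip [(array([425.1, 194.1]), 0.78), (array([309. , 195.5]), 0.7)]
top bail_mark [(array([379.9, 256.5]), 0.77), (array([377.1, 257. ]), 0.34)]
top nose_tip [(array([334. , 244.5]), 0.91)]
top hook_tip [(array([445.3, 385.5]), 0.59)]
tip/seat [array([308.3733, 197.141 ]), array([302.9644, 198.0277]), array([383.1031, 232.9365]), array([384.704 , 225.7784])]
```

View pics/c3.png

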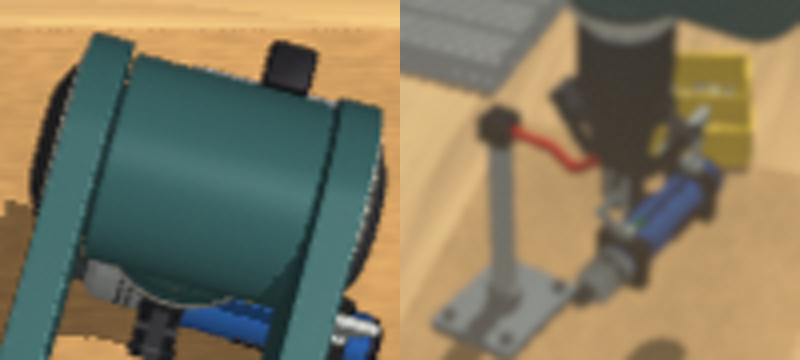

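The side crop shows the hook seat at (572,163) and the bail beyond the tip with the yellow at (660,148). That matches the predictions, so I'll insert along the hook.

>>> {"method": "servo_tool", "body": {
  "deltas": [0, 0.01, 0, 0, 0, 0, 0, 0.025, 0, 0, 0, 0, 0, 0.04, 0, 0, 0, 0, 0, 0.055, 0, 0, 0, 0, 0, 0.066, 0, 0, 0, 0, 0, 0.071, 0, 0, 0, 0, 0, 0.071, 0, 0, 0, 0, 0, 0.071, 0, 0, 0, 0]
}}

```text
time: 7.43
eef_pos: [0.5255, -0.1165, 0.2076]
tcp_rot: [[0.259, 0.966, -0.001], [0.966, -0.259, 0.0], [-0.0, -0.001, -1.0]]
force: [0.7, 0.3, -4.5]
finger_gap: 0.045
grip_force: 108.3
```

>>> {"method": "servo_tool", "body": {
  "deltas": [0, 0, 0.007, 0, 0, 0, 0, 0, 0.014, 0, 0, 0, 0, 0, 0.02, 0, 0, 0, 0, 0, 0.023, 0, 0, 0, 0, 0, 0.023, 0, 0, 0]
}}

```text
time: 7.85
eef_pos: [0.5251, -0.1165, 0.1839]
tcp_rot: [[0.26, 0.966, -0.001], [0.966, -0.26, 0.0], [-0.0, -0.001, -1.0]]
force: [0.1, -0.1, -4.4]
finger_gap: 0.047
grip_force: 108.5
```

>>> {"method": "servo_tool", "body": {
  "deltas": [0, 0, 0.002, 0, 0, 0, 0, 0, 0.003, 0, 0, 0, 0, 0, 0.003, 0, 0, 0]
}}

```text
time: 8.1
eef_pos: [0.5257, -0.1167, 0.1823]
tcp_rot: [[0.26, 0.966, 0.001], [0.966, -0.26, -0.0], [-0.0, 0.001, -1.0]]
force: [-0.1, 0.7, 0.9]
finger_gap: 0.048
grip_force: 108.8
```

Run:
```python
from h import *
a=save('side','s4');s=sensors.sense();print(s['eef_pos'],s['force'],s['moment'])
l=cv2.resize(a[150:250,250:350],None,fx=6,fy=6,interpolation=cv2.INTER_CUBIC)
cv2.imwrite('pics/c4.png',l[:,:,::-1])
```

```text
[ 0.52572844 -0.11667491  0.1823272 ] [-0.43693253  0.96210841  0.55786022] [ 0.02634229  0.11486484 -0.02973642]
```

View pics/c4.png

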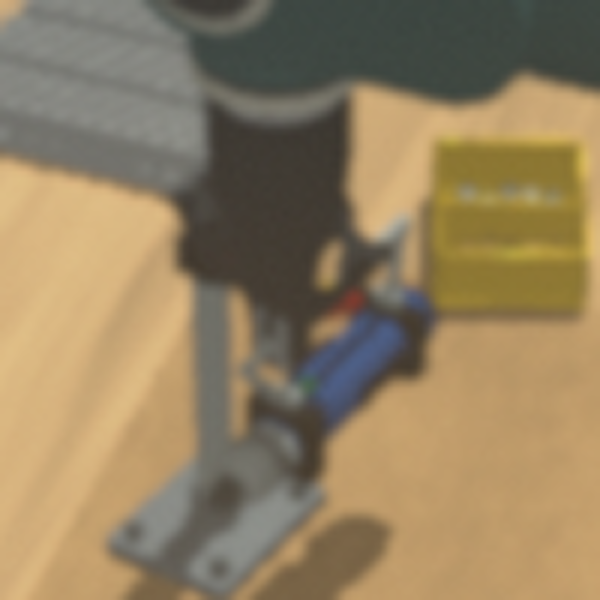

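The wrist force went from -4.5 to about +0.7 N with the bail at 0.199 m, and the red hook tip shows in front of the bail, so it is seated. I'll release and back off upward.

>>> {"method": "servo_tool", "body": {
  "deltas": [0, 0, 0, 0, 0, 0, 0, 0, 0, 0, 0, 0, 0, 0, 0, 0, 0, 0, 0, 0, 0, 0, 0, 0, 0, 0, 0, 0, 0, 0, 0, 0, 0, 0, 0, 0],
  "gripper": -1
}}

```text
time: 8.65
eef_pos: [0.5256, -0.1166, 0.1818]
tcp_rot: [[0.26, 0.966, -0.0], [0.966, -0.26, -0.0], [-0.0, 0.0, -1.0]]
force: [0.9, 0.2, 0.9]
finger_gap: 0.891
grip_force: 0.0
```

>>> {"method": "servo_tool", "body": {
  "deltas": [0, 0, -0.03, 0, 0, 0, 0, 0, -0.07, 0, 0, 0, 0, 0, -0.1, 0, 0, 0, 0, 0, -0.1, 0, 0, 0, 0, 0, -0.1, 0, 0, 0, 0, 0, -0.1, 0, 0, 0, 0, 0, -0.1, 0, 0, 0, 0, 0, -0.1, 0, 0, 0, 0, 0, -0.1, 0, 0, 0, 0, 0, -0.1, 0, 0, 0, 0, 0, -0.1, 0, 0, 0, 0, 0, -0.1, 0, 0, 0, 0, 0, -0.1, 0, 0, 0, 0, 0, -0.1, 0, 0, 0, 0, 0, -0.1, 0, 0, 0, 0, 0, -0.1, 0, 0, 0, 0, 0, -0.1, 0, 0, 0, 0, 0, -0.1, 0, 0, 0, 0, 0, -0.1, 0, 0, 0, 0, 0, -0.1, 0, 0, 0]
}}

```text
time: 10.32
eef_pos: [0.5255, -0.1166, 0.2818]
tcp_rot: [[0.26, 0.966, -0.0], [0.966, -0.26, -0.0], [-0.0, -0.0, -1.0]]
force: [-0.4, 0.5, -0.2]
finger_gap: 1.0
grip_force: 0.0
```

Run:
```python
from h import *
np.set_printoptions(precision=4,suppress=True)
a=save('side','s5');b=save('top','t5');s=sensors.sense();print(s['eef_pos'],s['time'])
D={}
for c in('side','top'):
    for q in('bail_mark','nose_tip','hook_tip'):
        o=nets.mark_of(c,q);print(c,q,[(np.round(x['at'],1),round(x['confidence'],2)) for x in o])
# predicted pixels vs tilt for hook at seat, mark on it
S=np.array([.514,-.157,.199]);v=np.array([.259,.966,0]);z=np.array([0,0,1])
for th in(0,8,12,16,20,24):
    t=np.radians(th);x=v*np.cos(t)-z*np.sin(t);w=z*np.cos(t)+v*np.sin(t)
    print(th,[np.round(proj('side',S+X),1) for X in(.112*x-.072*w,.08*x,-.08*x)])
l=cv2.resize(a[150:250,250:350],None,fx=6,fy=6,interpolation=cv2.INTER_CUBIC)
cv2.imwrite('pics/c5.png',l[:,:,::-1])
```

```text
[ 0.5255 -0.1166  0.2818] 10.4167
side bail_mark [(array([303.7, 197.1]), 0.64)]
side nose_tip [(array([288.1, 238.5]), 0.57), (array([309.1, 197.3]), 0.38)]
side hook_tip [(array([308. , 196.4]), 0.75), (array([422.1, 197.8]), 0.74)]
top bail_mark [(array([388. , 225.4]), 0.96)]
top nose_tip [(array([347.4, 227.8]), 0.56)]
top hook_tip [(array([384.6, 231.6]), 0.64), (array([446.9, 382.2]), 0.62)]
0 [array([284.1, 233.7]), array([289.3, 210.9]), array([315.9, 185.9])]
8 [array([286.1, 235.3]), array([289.5, 213.5]), array([315.8, 183.3])]
12 [array([287.2, 235.9]), array([289.6, 214.7]), array([315.7, 182.1])]
16 [array([288.4, 236.2]), array([289.9, 215.8]), array([315.5, 180.9])]
20 [array([289.7, 236.3]), array([290.2, 216.8]), array([315.3, 179.9])]
24 [array([291. , 236.3]), array([290.6, 217.7]), array([315. , 178.9])]
```

View pics/c5.png

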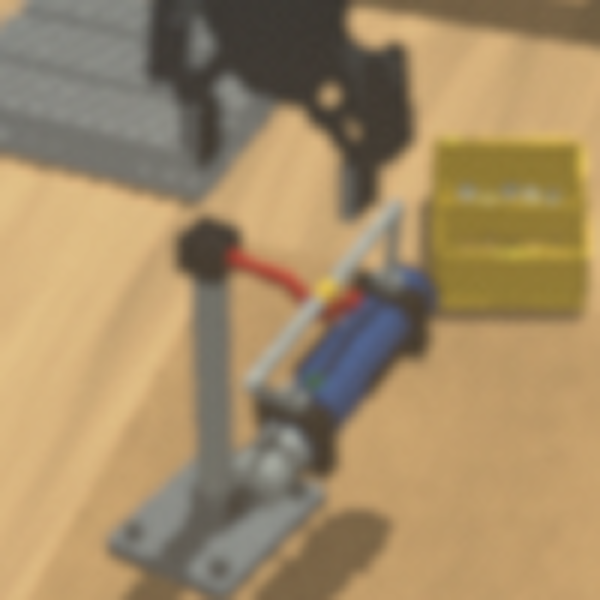

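It now hangs by the mark, nose low. The bail ends are at crop (252,383) and (396,207), which is about 11° of tilt, so the balance point is roughly 15 mm noseward. The wrist moment measured earlier gives the same figure. I'll regrip 56 mm from the hook on the nose side, with the tool tilted to match.

>>> {"method": "servo_tool", "body": {
  "deltas": [0.01, 0, 0.01, 0, -6, 0, 0.01, 0, 0.02, 0, -11, 0, 0.01, 0, 0.04, 0, -11, 0, 0.01, 0, 0.065, 0, -11, 0, 0.01, 0, 0.09, 0, -11, 0, 0.01, 0, 0.105, 0, -11, 0, 0.01, 0, 0.11, 0, -11, 0, 0.01, 0, 0.11, 0, -11, 0, 0.01, 0, 0.11, 0, -11, 0]
}}

```text
time: 11.47
eef_pos: [0.5285, -0.1072, 0.173]
tcp_rot: [[0.255, 0.966, -0.049], [0.948, -0.26, -0.184], [-0.191, 0.001, -0.982]]
force: [-0.8, 0.1, 0.6]
finger_gap: 1.001
grip_force: 0.0
```

Run:
```python
from h import *
a=save('side','s6');s=sensors.sense();print(s['eef_pos'],s['tcp_rot'],s['force'],s['time'])
l=cv2.resize(a[150:250,250:350],None,fx=6,fy=6,interpolation=cv2.INTER_CUBIC)
cv2.imwrite('pics/c6.png',l[:,:,::-1])
```

```text
[ 0.52866476 -0.10718622  0.17337708] [[ 0.25533652  0.96566875 -0.04782399]
 [ 0.94786227 -0.25977032 -0.18459821]
 [-0.19068398  0.00180411 -0.98164982]] [-0.56560738 -0.84020564  0.17971196] 11.5167
```

View pics/c6.png

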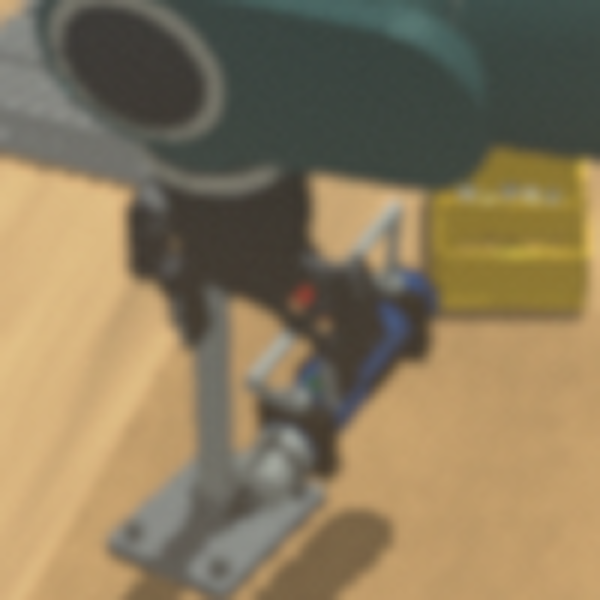

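The fingers straddle the bail on the nose side, with the hook visible at (305,295). I'll close, lift, level and shift toward the tail.

>>> {"method": "servo_tool", "body": {
  "deltas": [0, 0, 0, 0, 0, 0, 0, 0, 0, 0, 0, 0, 0, 0, 0, 0, 0, 0, 0, 0, 0, 0, 0, 0, 0, 0, 0, 0, 0, 0, 0, 0, 0, 0, 0, 0, 0, 0, 0, 0, 0, 0, 0, 0, 0, 0, 0, 0, 0, 0, 0, 0, 0, 0],
  "gripper": 1,
  "newtons": 115
}}

```text
time: 12.27
eef_pos: [0.5285, -0.107, 0.172]
tcp_rot: [[0.255, 0.966, -0.048], [0.948, -0.259, -0.184], [-0.191, 0.001, -0.982]]
force: [5.0, -0.4, 1.0]
finger_gap: 0.049
grip_force: 112.5
```

>>> {"method": "servo_tool", "body": {
  "deltas": [-0.001, 0, -0.005, 0, 0, 0, -0.002, 0, -0.01, 0, 0, 0, -0.003, 0, -0.015, 0, 0, 0, -0.004, 0, -0.02, 0, 0, 0, -0.007, 0, -0.022, 0, 3, 0, -0.01, 0, -0.024, 0, 6, 0, -0.014, 0, -0.026, 0, 9, 0, -0.017, 0, -0.028, 0, 11, 0, -0.017, 0, -0.028, 0, 11, 0, -0.017, 0, -0.028, 0, 11, 0, -0.017, 0, -0.028, 0, 11, 0]
}}

```text
time: 13.18
eef_pos: [0.5251, -0.1178, 0.2024]
tcp_rot: [[0.26, 0.966, -0.001], [0.966, -0.26, -0.001], [-0.001, -0.0, -1.0]]
force: [-1.3, 1.1, -5.0]
finger_gap: 0.053
grip_force: 112.4
```

>>> {"method": "servo_tool", "body": {
  "deltas": [0, 0, 0.007, 0, 0, 0, 0, 0, 0.014, 0, 0, 0, 0, 0, 0.018, 0, 0, 0, 0, 0, 0.02, 0, 0, 0, 0, 0, 0.02, 0, 0, 0]
}}

```text
time: 13.6
eef_pos: [0.5253, -0.1177, 0.1825]
tcp_rot: [[0.259, 0.966, 0.0], [0.966, -0.259, -0.0], [-0.0, 0.0, -1.0]]
force: [0.8, 2.1, 0.0]
finger_gap: 0.054
grip_force: 113.4
```

Supported by the hook (force z is about 0). I'll release, retreat upward and let it settle.

>>> {"method": "servo_tool", "body": {
  "deltas": [0, 0, 0.001, 0, 0, 0, 0, 0, 0.001, 0, 0, 0, 0, 0, 0.001, 0, 0, 0, 0, 0, 0.001, 0, 0, 0, 0, 0, 0.001, 0, 0, 0, 0, 0, 0.001, 0, 0, 0],
  "gripper": -1
}}

```text
time: 14.1
eef_pos: [0.5252, -0.118, 0.1817]
tcp_rot: [[0.26, 0.966, 0.0], [0.966, -0.26, -0.0], [-0.0, 0.0, -1.0]]
force: [1.0, 1.0, -0.7]
finger_gap: 0.895
grip_force: 0.0
```

>>> {"method": "servo_tool", "body": {
  "deltas": [0, 0, -0.03, 0, 0, 0, 0, 0, -0.07, 0, 0, 0, 0, 0, -0.1, 0, 0, 0, 0, 0, -0.12, 0, 0, 0, 0, 0, -0.12, 0, 0, 0, 0, 0, -0.12, 0, 0, 0, 0, 0, -0.12, 0, 0, 0, 0, 0, -0.12, 0, 0, 0, 0, 0, -0.12, 0, 0, 0, 0, 0, -0.12, 0, 0, 0, 0, 0, -0.12, 0, 0, 0, 0, 0, -0.12, 0, 0, 0, 0, 0, -0.12, 0, 0, 0, 0, 0, -0.12, 0, 0, 0, 0, 0, -0.12, 0, 0, 0, 0, 0, -0.12, 0, 0, 0, 0, 0, -0.12, 0, 0, 0, 0, 0, -0.12, 0, 0, 0, 0, 0, -0.12, 0, 0, 0, 0, 0, -0.12, 0, 0, 0]
}}

```text
time: 15.77
eef_pos: [0.5252, -0.118, 0.3015]
tcp_rot: [[0.26, 0.966, -0.0], [0.966, -0.26, 0.0], [-0.0, -0.0, -1.0]]
force: [0.1, 0.3, 0.5]
finger_gap: 0.997
grip_force: 0.0
```

>>> {"method": "servo_tool", "body": {
  "deltas": [0, 0, 0, 0, 0, 0, 0, 0, 0, 0, 0, 0, 0, 0, 0, 0, 0, 0, 0, 0, 0, 0, 0, 0, 0, 0, 0, 0, 0, 0, 0, 0, 0, 0, 0, 0, 0, 0, 0, 0, 0, 0, 0, 0, 0, 0, 0, 0]
}}

```text
time: 16.43
eef_pos: [0.5252, -0.1179, 0.3015]
tcp_rot: [[0.26, 0.966, 0.0], [0.966, -0.26, -0.0], [-0.0, 0.0, -1.0]]
force: [-0.9, 0.2, 0.4]
finger_gap: 0.998
grip_force: 0.0
```

Run:
```python
from h import *
a=save('side','s7');s=sensors.sense();print(s['eef_pos'],s['time'])
for n in('s5','s7'):
    pass
print([(q,[(np.round(x['at'],1),round(x['confidence'],2)) for x in nets.mark_of('side',q)]) for q in('bail_mark','nose_tip')])
S=np.array([.5148,-.1573,.199]);v=np.array([.259,.966,0]);z=np.array([0,0,1])
for th in(-8,-4,0,4,8,12):
    t=np.radians(th);x=v*np.cos(t)-z*np.sin(t);w=z*np.cos(t)+v*np.sin(t);M=S-.0155*x
    print(th,[np.round((proj('side',M+X)-[260,165])*9,0) for X in(.112*x-.072*w,.08*x,-.08*x,0*x)])
l5=cv2.resize(cv2.imread('pics/s5.png')[165:230,270:330],None,fx=6,fy=9,interpolation=cv2.INTER_CUBIC)
l=cv2.resize(a[165:230,260:330],None,fx=9,fy=9,interpolation=cv2.INTER_CUBIC)
cv2.imwrite('pics/c7.png',l[:,:,::-1])
```

```text
[ 0.52519475 -0.11793434  0.30153997] 16.4833
[('bail_mark', [(array([308.2, 195. ]), 0.59)]), ('nose_tip', [(array([286.3, 234.5]), 0.7)])]
-8 [array([224., 577.]), array([287., 368.]), array([521., 197.]), array([408., 280.])]
-4 [array([231., 586.]), array([286., 379.]), array([523., 182.]), array([408., 277.])]
0 [array([239., 594.]), array([286., 389.]), array([523., 167.]), array([408., 275.])]
4 [array([248., 600.]), array([286., 399.]), array([523., 153.]), array([408., 272.])]
8 [array([257., 604.]), array([287., 408.]), array([523., 139.]), array([408., 270.])]
12 [array([266., 607.]), array([289., 417.]), array([521., 126.]), array([407., 268.])]
```

View pics/c7.png

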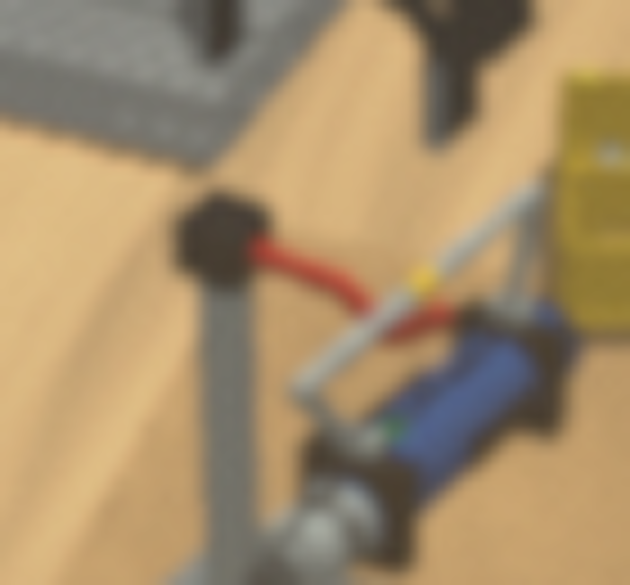

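The slope suggests about -3.6°, which is too near the 4° limit. I'll move the arm clear and measure properly in both views.

>>> {"method": "servo_tool", "body": {
  "deltas": [0.65, -0.456, 0, 0, 0, 0, 0.65, -0.456, 0, 0, 0, 0, 0.65, -0.456, 0, 0, 0, 0, 0.65, -0.456, 0, 0, 0, 0, 0.65, -0.456, 0, 0, 0, 0, 0.65, -0.456, 0, 0, 0, 0, 0.65, -0.456, 0, 0, 0, 0, 0.65, -0.456, 0, 0, 0, 0, 0.65, -0.456, 0, 0, 0, 0, 0.65, -0.456, 0, 0, 0, 0, 0.65, -0.456, 0, 0, 0, 0, 0.65, -0.456, 0, 0, 0, 0, 0.65, -0.456, 0, 0, 0, 0, 0.65, -0.456, 0, 0, 0, 0, 0.65, -0.456, 0, 0, 0, 0, 0.65, -0.456, 0, 0, 0, 0, 0.65, -0.456, 0, 0, 0, 0, 0.65, -0.456, 0, 0, 0, 0, 0.65, -0.456, 0, 0, 0, 0, 0.65, -0.456, 0, 0, 0, 0]
}}

```text
time: 18.25
eef_pos: [0.2507, 0.6328, 0.2991]
tcp_rot: [[0.256, 0.967, -0.002], [0.967, -0.256, -0.002], [-0.002, -0.001, -1.0]]
force: [-1.2, -1.3, -0.9]
finger_gap: 1.001
grip_force: 0.0
```

```bash
cat > fit.py <<'E'
from h import *
from scipy.ndimage import map_coordinates
def line(c,im,A,B,lo=-7,hi=7):
    # grey bar points near projected segment A-B -> fitted line (point, dir) in pixels
    p,q=proj(c,A),proj(c,B);d=(q-p)/np.linalg.norm(q-p);n=np.array([-d[1],d[0]])
    f=im.astype(float);val=f[...,2]-.62*f[...,0] # blueness vs wood
    pts=[];prof=[];o=np.arange(-5,5.01,.25)
    for t in np.linspace(.08,.92,40):
        g=p+(q-p)*t;xy=g+o[:,None]*n
        v=map_coordinates(val,[xy[:,1],xy[:,0]],order=1);prof.append(v)
        w=np.clip(v-np.percentile(v,60),0,None);k=v.argmax();m=abs(o-o[k])<1.6
        pts.append(g+n*(o[m]*w[m]).sum()/w[m].sum())
    pts=np.array(pts,np.float32);vx,vy,x,y=cv2.fitLine(pts,cv2.DIST_HUBER,0,.01,.01).ravel()
    res=np.abs((pts-[x,y])@[-vy,vx]);return (x,y),np.array([vx,vy]),np.median(res)
def plane(c,l):
    o,a=ray(c,l[0]);_,b=ray(c,np.array(l[0])+20*l[1]);n=np.cross(a,b);return o,n/np.linalg.norm(n)
def bail(ims,A,B):
    P=[];
    for c in('side','top'):
        l=line(c,ims[c],A,B);P.append(plane(c,l));print(c,'res',l[2],'dir',l[1])
    d=np.cross(P[0][1],P[1][1]);d/=np.linalg.norm(d);d*=np.sign(d@(np.array(A)-B))
    S=(np.array(A)+B)/2;N=np.array([P[0][1],P[1][1],d])
    X=np.linalg.solve(N,[P[0][0]@P[0][1],P[1][0]@P[1][1],d@S])
    print('pt',X,'yaw',np.degrees(np.arctan2(d[1],d[0])),'nose-down tilt',-np.degrees(np.arcsin(d[2])));return X,d
E
python3 - <<'E'
from fit import *
np.set_printoptions(precision=4,suppress=True)
rd=lambda n:cv2.imread(f'pics/{n}.png')[:,:,::-1]
print('ref on bench');v=np.array([-.98,.2,0]);M=np.array([.5128,.1648,.095]);bail({'side':rd('s1'),'top':rd('t0')},M+.075*v,M-.075*v)
im={c:save(c,c[0]+'8') for c in('side','top')};print(sensors.sense()['eef_pos'],sensors.sense()['time'])
v=np.array([.259,.966,0]);S=np.array([.5148,-.1573,.199]);M=S-.0155*v;X,d=bail(im,M+.075*v,M-.075*v)
for c in im:
    h=cv2.cvtColor(im[c],cv2.COLOR_RGB2HSV);p=proj(c,M);y,x=np.mgrid[:480,:640]
    m=cv2.inRange(h,(24,150,120),(34,255,255))>0;m&=np.hypot(x-p[0],y-p[1])<6
    print(c,m.sum(),[x[m].mean(),y[m].mean()] if m.any() else 0,p,proj(c,S))
    for q in('bail_mark','nose_tip'):print(q,[(np.round(k['at'],1),round(k['confidence'],2)) for k in nets.mark_of(c,q)])
    for th in(-4,0,4):
        t=np.radians(th);xx=v*np.cos(t)-np.array([0,0,np.sin(t)]);w=np.array([0,0,np.cos(t)])+v*np.sin(t)
        print(th,'nose',proj(c,S+(.112-.0155)*xx-.072*w))
E
```

```text
ref on bench
side res 0.10633311 dir [0.9192 0.3939]
top res 0.14185137 dir [ 0.2228 -0.9749]
pt [0.5114 0.1567 0.0788] yaw 168.64349490336218 nose-down tilt 0.9146767586241367
[0.2527 0.6293 0.3002] 18.35
side res 0.049560443 dir [ 0.7673 -0.6413]
top res 0.8561729 dir [0.9439 0.3303]
pt [ 0.5057 -0.1704  0.1999] yaw 69.87412423241311 nose-down tilt 2.634133507563555
side 0 0 [305.3241 195.5293] [302.758  197.9296]
bail_mark [(array([305.3, 196.1]), 0.81)]
nose_tip [(array([288.2, 233.7]), 0.73)]
-4 nose [285.6863 230.1525]
0 nose [286.5619 230.9812]
4 nose [287.5091 231.6411]
top 20 [np.float64(392.1), np.float64(227.8)] [391.0077 227.0992] [384.8231 225.457 ]
bail_mark [(array([390.9, 229.7]), 0.93)]
nose_tip [(array([344., 222.]), 0.93), (array([495.8, 247.2]), 0.26)]
-4 nose [343.9192 220.3091]
0 nose [345.6313 221.3382]
4 nose [347.5056 222.3761]
```

Run:
```python
from h import *
np.set_printoptions(precision=3,suppress=True,linewidth=200)
im=cv2.imread('pics/t8.png')[:,:,::-1].astype(int)
v=np.array([.259,.966,0]);S=np.array([.5148,-.1573,.199])
M=S-.0155*v;A=proj('top',M+.08*v);B=proj('top',M-.08*v);print(A,B)
mn=im.min(2);
for col in range(int(A[0])-2,int(B[0])+4,3):
    r0=int(round(A[1]+(B[1]-A[1])*(col-A[0])/(B[0]-A[0])))
    print(col,r0-6,' '.join('%3d,%3d,%3d'%tuple(im[r,col]) for r in range(r0-5,r0+7)))
```

```text
[359.193 218.652] [423.088 235.617]
357 212 114, 86, 53 114, 86, 53 111, 84, 52 109, 83, 50 110, 84, 51 114, 86, 53 123,117,107 146,148,143 164,167,161 107,109,106 100,101,100 102,105,101
360 213 114, 86, 53 110, 83, 51 188,142, 88 179,138, 90 164,161,149 181,183,177 143,145,141 120,122,118 159,161,157 105,106,104  98,100, 98 100,102, 99
363 214  87, 73, 59 101, 90, 78 110,108,105 128,130,128 175,178,173 182,186,180 131,133,129  89, 90, 88 105,106,103  88, 90, 88  80, 81, 79  83, 85, 84
366 214 129,133,135 137,140,142 136,140,142 119,122,123 123,125,123 180,183,178 167,170,164 112,114,111  90, 92, 89 119,120,117  91, 92, 90  97, 98, 96
369 215 134,137,139 138,141,143 137,141,142 132,135,137 148,150,147 196,200,195 164,166,161 101,103,100  89, 89, 88  88, 89, 88  84, 86, 85  49, 59, 75
372 216 136,139,141 136,140,140 103,106,106  59, 59, 61 158,162,157 202,206,201 164,166,161  92, 92, 90  84, 85, 84  88, 90, 88  92, 93, 91 170,175,169
375 217 136,140,142 103,106,107  40, 40, 39  28, 27, 27 155,158,154 201,205,198 156,160,155 160,163,158  94, 95, 94  78, 79, 77  62, 62, 61 115,116,114

[... 1883 characters left out ...]
, 42, 41 157,160,155 204,206,201 154,157,153  99,101, 98  90, 91, 88  83, 85, 83  84, 86, 83
417 228 200,151, 93 200,152, 93 152,117, 72  60, 48, 38  89, 81, 71 163,165,161 191,194,189 148,150,146  84, 85, 82  80, 81, 79  81, 82, 79  46, 81,132
420 229 203,154, 93 205,154, 95 200,151, 92 211,160, 98 185,149,109 180,180,173 185,188,182 132,134,131  88, 89, 87  60, 77,103  40, 81,139  38, 85,150
423 230 207,156, 95 200,152, 93 212,160, 97 205,155, 93 161,145,124 186,188,182 166,168,164 103,104,102  39, 39, 39  25, 22, 25  28, 25, 28  29, 29, 32
426 230 207,156, 95 199,150, 92 204,154, 94 205,154, 95 211,159, 98 198,151, 92 201,152, 96 202,152, 94 210,158, 96 209,158, 96 210,159, 97 207,156, 94
```

```bash
cat > tilt.py <<'E'
from h import *
from scipy.optimize import least_squares
def pts(c,im,A,B,ex=None):
    p,q=proj(c,A),proj(c,B);d=(q-p)/np.linalg.norm(q-p);n=np.array([-d[1],d[0]]);L=np.linalg.norm(q-p)
    v=im.min(2).astype(np.float32);o=np.arange(-4,4.01,.25);out=[]
    for t in np.linspace(.06,.94,60):
        if abs(t-.5)<.16: continue
        xy=(p+(q-p)*t+o[:,None]*n).astype(np.float32)
        w=cv2.remap(v,xy[:,0],xy[:,1],cv2.INTER_LINEAR).ravel();k=w.argmax();m=abs(o-o[k])<1.1
        ww=np.clip(w[m]-.75*w.max(),0,None);out.append(p+(q-p)*t+n*(o[m]*ww).sum()/ww.sum())
    return np.array(out)
def fit(ims,M,yaw,tilt):
    ax=lambda y,t:np.array([np.cos(y)*np.cos(t),np.sin(y)*np.cos(t),-np.sin(t)])
    M=np.array(M,float);y,t=np.radians([yaw,tilt])
    for _ in range(3):
        x=ax(y,t);D={c:pts(c,ims[c],M+.08*x,M-.08*x) for c in ims}
        # per-camera pixel offset absorbs calibration error
        def f(p):
            r=[]
            for i,c in enumerate(D):
                x=ax(p[0],p[1]);a=proj(c,M+.08*x);b=proj(c,M-.08*x);d=(b-a)/np.linalg.norm(b-a)
                r.append((D[c]-a)@[-d[1],d[0]]-p[2+i])
            return np.concatenate(r)
        s=least_squares(f,[y,t,0,0],loss='soft_l1',f_scale=.2);y,t=s.x[:2]
    r=np.abs(f(s.x));n=len(r)//2
    print('yaw %.2f nose-down %.2f'%tuple(np.degrees(s.x[:2])),'off px',s.x[2:].round(2),'res',np.median(r[:n]).round(2),np.median(r[n:]).round(2))
E
python3 - <<'E'
from tilt import *
rd=lambda n:cv2.imread(f'pics/{n}.png')[:,:,::-1]
fit({'side':rd('s1'),'top':rd('t0')},[.5128,.1648,.095],168.5,0)
v=np.array([.259,.966,0]);M=np.array([.5148,-.1573,.199])-.018*v
fit({'side':rd('s8'),'top':rd('t8')},M,75,0)
fit({'side':rd('s7'),'top':rd('t8')},M,75,0)
E
```

```text
yaw 168.28 nose-down -0.20 off px [-0.7  -0.61] res 0.21 0.05
yaw 74.80 nose-down -2.92 off px [0.84 0.35] res 0.11 0.06
yaw 74.68 nose-down -2.39 off px [0.79 0.35] res 0.06 0.06
```

It is hanging about 2.9° nose-up with yaw 74.8°. The same fit on the standing driver gave -0.2°, so the method is sound. A 3.5 mm noseward correction gives margin, and there is plenty of time left.

>>> {"method": "servo_tool", "body": {
  "deltas": [-0.654, 0.456, 0, 0, 0, 0, -0.654, 0.456, 0, 0, 0, 0, -0.654, 0.456, 0, 0, 0, 0, -0.654, 0.456, 0, 0, 0, 0, -0.654, 0.456, 0, 0, 0, 0, -0.654, 0.456, 0, 0, 0, 0, -0.654, 0.456, 0, 0, 0, 0, -0.654, 0.456, 0, 0, 0, 0, -0.654, 0.456, 0, 0, 0, 0, -0.654, 0.456, 0, 0, 0, 0, -0.654, 0.456, 0, 0, 0, 0, -0.654, 0.456, 0, 0, 0, 0, -0.654, 0.456, 0, 0, 0, 0, -0.654, 0.456, 0, 0, 0, 0, -0.654, 0.456, 0, 0, 0, 0, -0.654, 0.456, 0, 0, 0, 0, -0.654, 0.456, 0, 0, 0, 0, -0.654, 0.456, 0, 0, 0, 0, -0.654, 0.456, 0, 0, 0, 0, -0.654, 0.456, 0, 0, 0, 0]
}}

```text
time: 20.22
eef_pos: [0.5242, -0.1274, 0.3012]
tcp_rot: [[0.264, 0.964, -0.0], [0.964, -0.264, -0.001], [-0.001, 0.0, -1.0]]
force: [0.2, 0.5, 0.1]
finger_gap: 1.0
grip_force: 0.0
```

>>> {"method": "servo_tool", "body": {
  "deltas": [0, 0, 0, 0, 0, 0, 0, 0, 0, 0, 0, 0, 0, 0, 0, 0, 0, 0]
}}

```text
time: 20.47
eef_pos: [0.5236, -0.121, 0.302]
tcp_rot: [[0.259, 0.966, 0.001], [0.966, -0.259, 0.0], [0.0, 0.001, -1.0]]
force: [-0.7, -0.1, -0.0]
finger_gap: 0.998
grip_force: 0.0
```

>>> {"method": "servo_tool", "body": {
  "deltas": [0, 0.001, 0.03, 0, 0, 0, 0, 0.001, 0.06, 0, 0, 0, 0, 0.001, 0.09, 0, 0, 0, 0, 0.001, 0.11, 0, 0, 0, 0, 0.001, 0.1175, 0, 0, 0, 0, 0.001, 0.1175, 0, 0, 0, 0, 0.001, 0.1175, 0, 0, 0]
}}

```text
time: 21.05
eef_pos: [0.5253, -0.1214, 0.1855]
tcp_rot: [[0.259, 0.966, 0.001], [0.966, -0.259, -0.0], [-0.0, 0.001, -1.0]]
force: [0.0, 0.1, 1.0]
finger_gap: 0.999
grip_force: 0.0
```

>>> {"method": "servo_tool", "body": {
  "deltas": [0, 0, 0, 0, 0, 0, 0, 0, 0, 0, 0, 0, 0, 0, 0, 0, 0, 0, 0, 0, 0, 0, 0, 0, 0, 0, 0, 0, 0, 0, 0, 0, 0, 0, 0, 0, 0, 0, 0, 0, 0, 0, 0, 0, 0, 0, 0, 0, 0, 0, 0, 0, 0, 0],
  "gripper": 1
}}

```text
time: 21.8
eef_pos: [0.5252, -0.1222, 0.184]
tcp_rot: [[0.26, 0.966, 0.0], [0.966, -0.26, -0.0], [-0.0, 0.0, -1.0]]
force: [2.5, -3.3, -0.0]
finger_gap: 0.048
grip_force: 112.6
```

>>> {"method": "servo_tool", "body": {
  "deltas": [0, 0, -0.005, 0, 0, 0, 0, 0, -0.01, 0, 0, 0, 0, 0, -0.015, 0, 0, 0, 0.0015, 0, -0.018, 0, 0, 0, 0.0035, 0, -0.018, 0, -2, 0, 0.0035, 0, -0.018, 0, -2.5, 0, 0.0035, 0, -0.018, 0, -2.5, 0, 0.0035, 0, -0.018, 0, -2.5, 0]
}}

```text
time: 22.47
eef_pos: [0.526, -0.1184, 0.2019]
tcp_rot: [[0.259, 0.966, -0.011], [0.965, -0.259, -0.041], [-0.043, -0.0, -0.999]]
force: [-0.4, 0.4, -4.5]
finger_gap: 0.047
grip_force: 112.6
```

>>> {"method": "servo_tool", "body": {
  "deltas": [0, 0, 0.006, 0, 0, 0, 0, 0, 0.012, 0, 0, 0, 0.001, 0, 0.017, 0, 0, 0, 0.001, 0, 0.0195, 0, 0, 0, 0.001, 0, 0.0195, 0, 0, 0]
}}

```text
time: 22.88
eef_pos: [0.5261, -0.1186, 0.1823]
tcp_rot: [[0.259, 0.966, -0.011], [0.965, -0.26, -0.042], [-0.044, 0.0, -0.999]]
force: [-0.4, -0.3, 1.0]
finger_gap: 0.045
grip_force: 113.4
```

Supported again. I'll release, go up and park away.

>>> {"method": "servo_tool", "body": {
  "deltas": [0, 0, 0, 0, 0, 0, 0, 0, 0, 0, 0, 0, 0, 0, 0, 0, 0, 0, 0, 0, 0, 0, 0, 0, 0, 0, 0, 0, 0, 0, 0, 0, 0, 0, 0, 0],
  "gripper": -1
}}

```text
time: 23.38
eef_pos: [0.5261, -0.1185, 0.1826]
tcp_rot: [[0.259, 0.966, -0.011], [0.965, -0.26, -0.042], [-0.044, 0.0, -0.999]]
force: [-0.1, 0.2, 0.0]
finger_gap: 0.891
grip_force: 0.0
```

>>> {"method": "servo_tool", "body": {
  "deltas": [0, 0, -0.02, 0, 0, 0, 0, 0, -0.05, 0, 0, 0, 0, 0, -0.09, 0, 0, 0, 0, 0, -0.12, 0, 0, 0, 0, 0, -0.12, 0, 0, 0, 0, 0, -0.12, 0, 0, 0]
}}

```text
time: 23.88
eef_pos: [0.5279, -0.1135, 0.3043]
tcp_rot: [[0.259, 0.966, -0.008], [0.965, -0.259, -0.043], [-0.044, 0.003, -0.999]]
force: [-0.4, -0.1, -1.9]
finger_gap: 1.0
grip_force: 0.0
```

>>> {"method": "servo_tool", "body": {
  "deltas": [0.65, -0.456, 0, 0, 0, 0, 0.65, -0.456, 0, 0, 0, 0, 0.65, -0.456, 0, 0, 0, 0, 0.65, -0.456, 0, 0, 0, 0, 0.65, -0.456, 0, 0, 0, 0, 0.65, -0.456, 0, 0, 0, 0, 0.65, -0.456, 0, 0, 0, 0, 0.65, -0.456, 0, 0, 0, 0, 0.65, -0.456, 0, 0, 0, 0, 0.65, -0.456, 0, 0, 0, 0, 0.65, -0.456, 0, 0, 0, 0, 0.65, -0.456, 0, 0, 0, 0, 0.65, -0.456, 0, 0, 0, 0, 0.65, -0.456, 0, 0, 0, 0, 0.65, -0.456, 0, 0, 0, 0, 0.65, -0.456, 0, 0, 0, 0, 0.65, -0.456, 0, 0, 0, 0, 0.65, -0.456, 0, 0, 0, 0, 0.65, -0.456, 0, 0, 0, 0, 0.65, -0.456, 0, 0, 0, 0]
}}

```text
time: 25.55
eef_pos: [0.2526, 0.6362, 0.2697]
tcp_rot: [[0.256, 0.967, -0.014], [0.965, -0.256, -0.046], [-0.048, -0.002, -0.999]]
force: [-0.6, -1.5, 0.3]
finger_gap: 0.998
grip_force: 0.0
```

>>> {"method": "servo_tool", "body": {
  "deltas": [0, 0, 0, 0, 0, 0, 0, 0, 0, 0, 0, 0, 0, 0, 0, 0, 0, 0, 0, 0, 0, 0, 0, 0, 0, 0, 0, 0, 0, 0, 0, 0, 0, 0, 0, 0, 0, 0, 0, 0, 0, 0, 0, 0, 0, 0, 0, 0]
}}

```text
time: 26.22
eef_pos: [0.2558, 0.6318, 0.2743]
tcp_rot: [[0.26, 0.966, -0.011], [0.965, -0.26, -0.042], [-0.043, 0.0, -0.999]]
force: [-0.7, -0.1, -0.5]
finger_gap: 1.002
grip_force: 0.0
```

Run:
```python
from tilt import *
v=np.array([.259,.966,0]);M=np.array([.5148,-.1573,.199])-.014*v
for i in range(2):
    im={c:save(c,c[0]+f'9{i}') for c in('side','top')};fit(im,M,75,0)
print([(q,c,[(np.round(x['at'],1),round(x['confidence'],2)) for x in nets.mark_of(c,q)][:1]) for c in im for q in('bail_mark','nose_tip','module','spray','tub')])
s=sensors.sense();print(s['time'],s['eef_pos'])
```

```text
yaw 76.25 nose-down 0.51 off px [ 0.49 -0.05] res 0.17 0.05
yaw 75.80 nose-down 1.23 off px [ 0.49 -0.01] res 0.11 0.06
[('bail_mark', 'side', [(array([306.2, 197.6]), 0.89)]), ('nose_tip', 'side', [(array([289.2, 233.5]), 0.81)]), ('module', 'side', []), ('spray', 'side', [(array([222.9, 392.3]), 0.95)]), ('tub', 'side', [(array([336.5, 193.3]), 0.65)]), ('bail_mark', 'top', [(array([387.8, 229.2]), 0.55)]), ('nose_tip', 'top', [(array([344.7, 223. ]), 0.9)]), ('module', 'top', [(array([324.2, 155.2]), 0.82)]), ('spray', 'top', [(array([155.6, 235. ]), 0.92)]), ('tub', 'top', [(array([499.5, 242.4]), 0.83)])]
26.9167 [0.25564039 0.63203529 0.27408109]
```

It reads about 0.5–1.2° nose-down, well within 4°. I'll let it settle a bit more and hand in.

>>> {"method": "servo_tool", "body": {
  "deltas": [0, 0, 0, 0, 0, 0, 0, 0, 0, 0, 0, 0, 0, 0, 0, 0, 0, 0, 0, 0, 0, 0, 0, 0, 0, 0, 0, 0, 0, 0, 0, 0, 0, 0, 0, 0, 0, 0, 0, 0, 0, 0, 0, 0, 0, 0, 0, 0, 0, 0, 0, 0, 0, 0, 0, 0, 0, 0, 0, 0]
}}

```text
time: 27.75
eef_pos: [0.2556, 0.632, 0.2741]
tcp_rot: [[0.259, 0.966, -0.011], [0.965, -0.26, -0.042], [-0.044, 0.0, -0.999]]
force: [0.5, 0.6, -0.5]
finger_gap: 0.994
grip_force: 0.0
```

Run:
```python
from tilt import *
v=np.array([.259,.966,0]);M=np.array([.5148,-.1573,.199])-.014*v
im={c:save(c,c[0]+'10') for c in('side','top')};fit(im,M,75,0)
print(r.finish_job())
```

```text
yaw 76.22 nose-down 0.70 off px [ 0.48 -0.05] res 0.1 0.06
the job is handed in; nothing more can be done
None
```

I handed the job in at about 28 s: the driver was first hung by the yellow mark, then moved twice along its bail, and now hangs free and still, about 0.7° off level by my last camera measurement; `finish_job` returned no verdict.

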